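Swap the drained suspension bottle for the next one, stood on its cap

TASK

The suspension bottle standing on its cap in the steel dish has drained: push it through the sprung flap of the bench bin so that it drops inside and the flap snaps shut behind it. Then take the other bottle, which leans base-up in the caddy, and stand it upside down on its narrow cap in the middle of the dish; set it down gently, let go carefully and make sure that it stays standing still. Do not shift or knock over the spray bottle, the beaker, the aerosol can or the timer.

Things in the scene. Friction and masses are not known exactly. Their poses are not given: they have to be found in the camera images.
- drained_bottle: the drained plastic bottle, round, 124 tall: body 46 diameter with a shoulder to a 24 diameter, 16 long screw cap; about 40 g. It starts upside down on its cap in the dish. Origin: centre of its base (the flat 46 mm end, on top at the start); its z axis runs from the base to the cap. Grip it round the body near the base.
- drained_middle (a point): the middle of the drained bottle, on its axis, 62 from base and from cap end.
- next_bottle: the other bottle, same shape and size, about 80 g (varies). It starts cap down in one compartment of the caddy, leaning 36 degrees from vertical, base up and out over the caddy's front (-x) wall, towards the robot; the last 40 of the body are clear of the walls. Lift it out along its axis. Origin: centre of its base; z axis from base to cap. On its cap it tips over at about 9 degrees.
- next_cap (a point): centre of the flat outer face of the next bottle's cap, 124 from the centre of its base.
- dish: round steel drip dish, fixed, 86 diameter at the lip, 11 high, flat floor about 64 diameter. Origin: centre of its underside, on the worktop.
- dish_floor (a point): centre of the dish's flat floor, 4 above the worktop: the cap's place.
- bin: bench waste bin, fixed, grey, 160 deep (its x) by 170 wide (its y) by 231 high. Origin: centre of its underside; its front faces its -x axis. The front wall is 150 high; from its top a face slopes up and back at 40 degrees to the horizontal, so that the way straight in is tilted 40 degrees from vertical, direction (0.643, 0, -0.766) in the bin's axes. The walls are 4 thick, inside it is empty.
- opening (a point): centre of the opening in the sloping face, in the outer plane: the opening is 124 wide (the bin's y) and 90 along the slope. The flap is hinged along its upper edge and swings inwards; a bottle goes in cap first, a little below the centre (about 13 down the slope), until all of it is past the flap.
- bin_inside (a point): centre of the bin's inside, 60 above its underside.
- flap (a joint): the flap's hinge, rad: 0 shut, 1.4 fully pushed in. A weak spring (under 1 N at the flap's edge) shuts it; it may pinch a half-inserted bottle, which is then pushed on with the closed fingers.
- caddy: grey caddy, fixed, 83 deep (its x) by 156 wide (its y), walls 64 high and 4 thick, with two compartments. Origin: centre of its underside; front faces its -x axis. The bottle's compartment is 54 wide, centred 47 to +y of the origin; the other one holds a roll of tape and specimens.
- spray_bottle: bystander: trigger spray bottle, 98x67x188 high, origin on its underside: the body, 146 high, reaches 48 to its +x, 19 to its -x and 34 to either side, the nozzle on top 36 to its -x. It stands to one side of the dish.
- beaker: bystander: beaker, 65 diameter, 90 high, origin at the centre of its underside. It stands on the dish's other side.
- aerosol: bystander: aerosol can, 58 diameter, 189 high, origin at the centre of its underside. It stands between the dish and the bin.
- timer: bystander: round timer, 64 diameter, 47 high, origin at the centre of its underside. It stands behind the caddy.
There are look-alikes about, which are no part of the job. Of the things like the dish, leave any that is turquoise; of the rest the smaller one is meant.

How it is judged:
By the outcome, as a careful person would: the job done as asked, in the order asked, and still so for the second after the job is handed in, with the robot touching nothing.
It also fails if it takes over 72 s, if anything falls off the work surface, if the arm or the gripper's body presses on something with over 40 N, if the wrist force passes 120 N, or if a joint passes its speed limit or range.

ROBOT

A 6-joint arm with a two-finger parallel gripper is mounted at the origin on a cart in front of the work surface, level with it; the furniture and walls round the work are solid. World frame = base frame: x ahead of the robot, y to its left, z up, the work surface at z = 0. Lengths are in mm, angles in rad, forces in N, time in s.
With the tool pointing down it reaches from about 375 to 900 mm from the base axis. Payload 3.1 kg.
Tool frame: the origin (TCP) lies midway between the tips of the shut fingers; the grasp point (between the pads) lies 19 mm behind it (ctrl.grip_depth is the distance from the TCP to the grasp point, in mm); z points along the fingers, y is the line along which they close (so a half turn about z gives the same grasp; the last joint's range is limited). The gripper opens to 87 mm and grips with 3 to 60 N. Pads are 19 mm wide; open, the fingers measure 117 mm over their backs; the gripper's body (75 mm by 190 mm) begins 51 mm behind the grasp point.
Start: joints at [1, 0.527, 1.433, -0, 1.181, -0.178], TCP at [238.616, 577.632, 187.448] pointing down, gripper open.
Joint ranges: [-3.08, 3.08], [-0.75, 2.2], [0.22, 2.44], [-1.43, 4.57], [0, 2.65], [-2.85, 2.85]. Speed limits (rad/s): [2.79, 2.79, 3.14, 3.14, 3.14, 3.14].

INTERFACE

Orientations are given as a unit quaternion [x, y, z, w].
In Python, from rig import ctrl, imaging, ticket gives the robot as it stands. The module is installed in compiled form; this text tells all that it offers.
- The arm moves only by the tool play_rows, never from a script. Its argument "steps" is a list of rows, each a list of 4 numbers: the shift along the tool's x, y, z in cm, then the turn about the tool's z in degrees. In form: [[tx, ty, tz, spin], ...]. A call has 1 to 10 rows; each row shifts and turns the commanded pose from where the row before left it, along the tool's axes as they then stand; what a row does not reach is not made up. A row lasts 1/8 s, in which the tool goes at most 62.5 mm and 10.7 degrees, less where a joint would pass 70% of its speed; a pose out of reach is approached as far as the arm can. A call is refused whole if a number of a shift passes 6.25 or a number of a turn 10.7, either way. A call with a gripper value outside its range is refused whole. "hand" is the finger opening in cm, from 0 to 8.7, set as the call begins (left out, the last holds). The fingers move at their own pace and stop on an object; "squeeze" is the grip in N (left out, the last holds). Time passes only in rows, so rows that do not move let the fingers close. It gives the time, the measured TCP pose, the force, the opening and the grip force at its end, in the units of the state.
- ctrl.read_state(): the state, without advancing time (a new reading comes with each control period).
- imaging.read_camera(name): name is "scene" or "top" or "wrist"; returns a dict with "image" (420x560x3 uint8, blue, green, red), "vertical_fov" (degrees; the focal length in pixels is half the picture's height over the tangent of half this angle, whatever the lens; pixels are square), "cx", "cy" (the principal point, pixels), "rvec" (rotation vector, rad) and "tvec" (3), from world to camera coordinates, as OpenCV has them; the wrist camera has in their place "hand_eye" (4x4, takes a point from camera to tool coordinates, whose origin is the TCP and whose axes are the flange's). Camera axes: x right, y down, z forward; pixel columns grow to the right and rows downward; lengths in mm; the calibration is good to about 2 mm. The wrist camera is an equidistant fisheye: a pixel r from the principal point sees the ray r / f radians off the axis. A picture is of the moment at which its call begins: read the wrist's pose just before it. There is no depth.
- ticket.job_done(): hands the job in; it is judged then, once.
The state is a dict: "t": time; "q": joint angles; "joint_vel": joint speeds; "joint_torque": joint torques, N m; "tool_pos": TCP position; "eef_rot": TCP orientation; "wrist_force": force on the tool from outside, world axes, zero at the start; "torque": the same for the moment, N m; "grip_width": finger opening in mm; "gripper_force": force on a finger pad.
Only numpy, scipy, OpenCV 4.12 (cv2) and the standard library are available. Lean on these libraries where they do the work, as an engineer would, in place of code of your own. Each camera call takes 0.05 s, during which the arm holds its last target. There are 200 camera calls.

## Working session

There is one attempt and no reset: what is moved stays moved. The work goes in short steps, Python scripts to look and compute and a tool call to move; the robot and the scene stay as the last step left them, time stands still between calls to the robot, and variables do not carry over. Pictures are saved under pics/ and viewed, at most 10 in all, crops included, and the job is handed in when it is done.

Besides the shell and the picture viewer there is one more tool, called after "Call:" as name(argument=value, ...) on one line, values as JSON. play_rows: Moves the arm, as the interface text tells. Its arguments: {"type":"object","properties":{"steps":{"type":"array"},"hand":{"type":"number"},"squeeze":{"type":"number"}},"required":["steps"]}

```bash
mkdir -p pics
cat > h.py <<'E'
import numpy as np, cv2
from scipy.spatial.transform import Rotation as R
from rig import ctrl, imaging, ticket
def ray(c,u,v):
    f=210/np.tan(np.radians(c["vertical_fov"])/2)
    M=cv2.Rodrigues(np.array(c["rvec"],float))[0]; t=np.array(c["tvec"],float).ravel()
    d=M.T@np.array([(u-c["cx"])/f,(v-c["cy"])/f,1]); return -M.T@t, d/np.linalg.norm(d)
def onz(c,u,v,z):
    o,d=ray(c,u,v); return o+d*(z-o[2])/d[2]
def proj(c,p):
    f=210/np.tan(np.radians(c["vertical_fov"])/2)
    M=cv2.Rodrigues(np.array(c["rvec"],float))[0]; q=M@np.array(p,float)+np.array(c["tvec"],float).ravel()
    return c["cx"]+f*q[0]/q[2], c["cy"]+f*q[1]/q[2]
E
python3 - <<'E'
from h import *
import pickle
cs={}
for n in("scene","top"):
    c=imaging.read_camera(n);cs[n]=c;cv2.imwrite(f"pics/{n}0.png",cv2.resize(c["image"],(784,588)))
    print(n,c["vertical_fov"],c["cx"],c["cy"],ray(c,280,210))
pickle.dump(cs,open("cs.pkl","wb"))
s=ctrl.read_state();print(s)
E
```

```text
scene 54.382187652260086 275.36134002350235 206.41927090497018 (array([-266.14926962, -442.11104666, 1011.08738054]), array([ 0.64472228,  0.32718081, -0.69085882]))
top 51.03934921652339 282.79439054422477 211.59640795259114 (array([ 347.20895283,    3.83618415, 1692.90702719]), array([ 0.12980296, -0.00492853, -0.99152756]))
{'t': 0.1, 'q': array([ 1.00049556e+00,  5.28378124e-01,  1.43374224e+00, -5.52603908e-05,
        1.18141588e+00, -1.78500219e-01]), 'joint_vel': array([ 7.70361398e-04, -3.30611064e-03, -1.03698055e-03, -1.64211599e-05,
       -9.95430172e-05, -1.41594838e-04]), 'joint_torque': array([-1.77476732e-04, -4.40982485e+01, -1.77150267e+01,  6.34399289e-02,
        5.34471392e-02, -5.67817528e-05]), 'tool_pos': array([238.25404869, 577.03045307, 186.57669356]), 'eef_rot': array([ 1.94639265e-01,  9.80874412e-01, -9.13823322e-04, -3.31619067e-04]), 'wrist_force': array([-0.30058819,  0.99045524,  0.49405805]), 'torque': array([-0.01309804,  0.01522207,  0.00414902]), 'gripper_force': 0.0, 'grip_width': 87.06985087609955}
```

View pics/scene0.png

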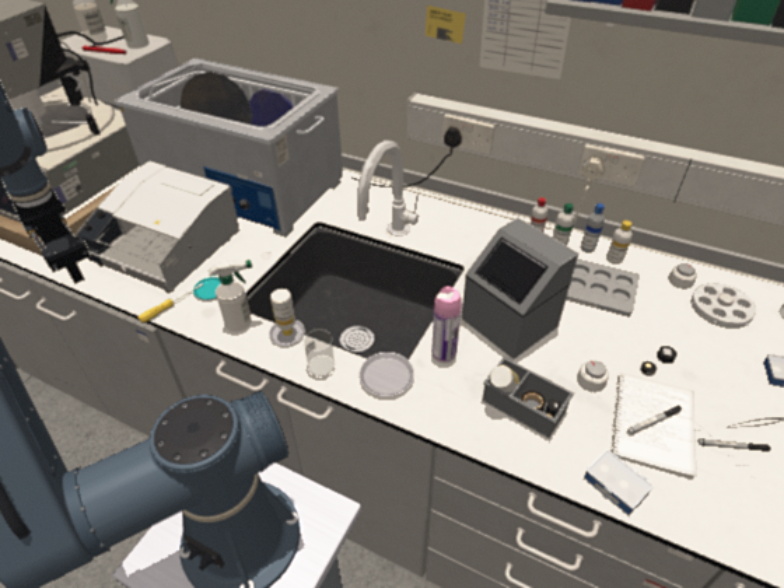

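View pics/top0.png

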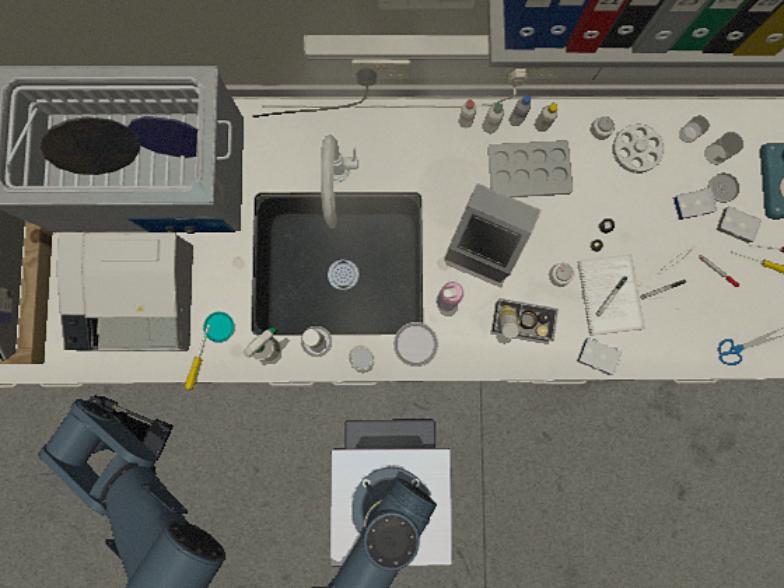

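The scene picture shows the drained bottle in the small dish (scene 283,315; top 316,341), with the spray bottle left of it and the beaker right. The large dish at top (416,343) is the look-alike. The aerosol is at top (450,295), the bin at (493,235), and the caddy at (525,320) with the leaning bottle at (508,320). Next I'll zoom in.

Run:
```python
from h import *
import pickle
cs=pickle.load(open("cs.pkl","rb"))
a=cs["top"]["image"][130:275,165:410]; b=cs["scene"]["image"][155:315,150:420]
cv2.imwrite("pics/topz.png",cv2.resize(a,None,fx=3.2,fy=3.2,interpolation=cv2.INTER_CUBIC))
cv2.imwrite("pics/scz.png",cv2.resize(b,None,fx=2.9,fy=2.9,interpolation=cv2.INTER_CUBIC))
```

```text
(no output)
```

View pics/topz.png

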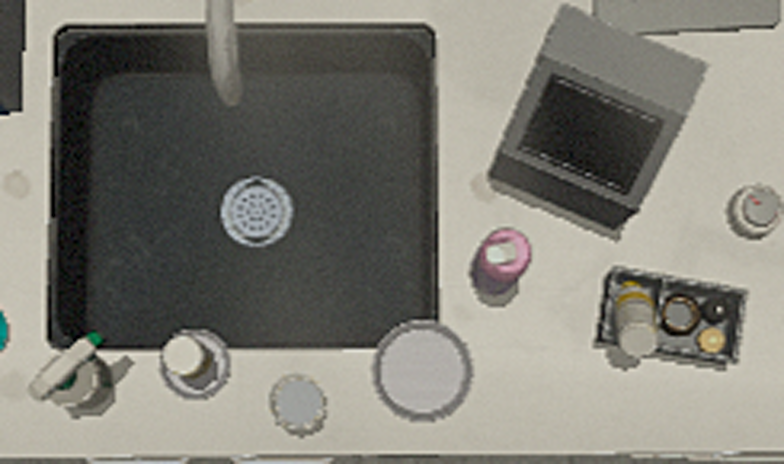

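View pics/scz.png

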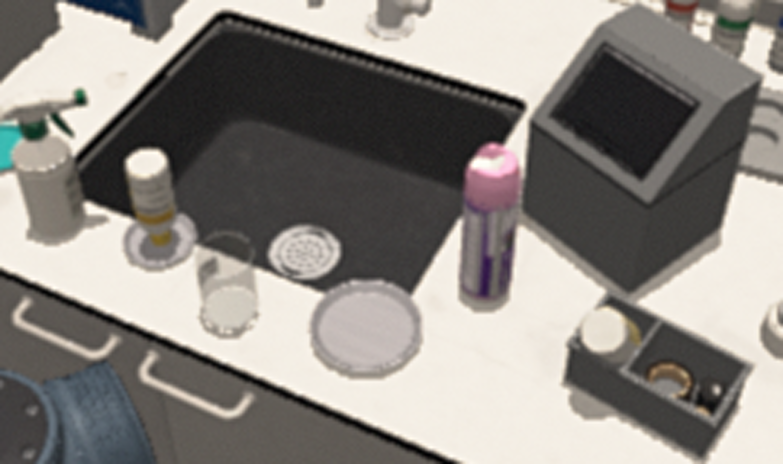

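The zooms show these points. In topz: dish lip centre (195,363), drained base (186,356), beaker rim (298,404), aerosol top (503,258), opening corners (553,73),(664,120),(628,193),(518,147), caddy corners (612,268),(748,292),(738,365),(600,345), next base (637,340). In scz: drained base (148,163), next base (605,333), and the opening.

```bash
cat >> h.py <<'E'
def tri(*cuv):
    A=np.zeros((3,3));b=np.zeros(3);L=[ray(*x) for x in cuv]
    for o,d in L:
        P=np.eye(3)-np.outer(d,d);A+=P;b+=P@o
    p=np.linalg.solve(A,b); return p, [round(float(np.linalg.norm((np.eye(3)-np.outer(d,d))@(p-o))),1) for o,d in L]
E
python3 - <<'E'
from h import *
import pickle
np.set_printoptions(precision=1,suppress=True)
cs=pickle.load(open("cs.pkl","rb"));T,S=cs["top"],cs["scene"]
t=lambda X,Y:(T,164.7+X/3.2,129.7+Y/3.2)
s=lambda X,Y:(S,149.7+X/2.9,154.7+Y/2.9)
P=lambda n,a,z:print(n,onz(*a,z))
P("dish",t(195,363),11);P("dish_s",s(160,240),11)
P("drbase",t(186,356),128);print("dr tri",tri(t(186,356),s(148,163)))
P("beaker",t(298,404),90);P("beaker_s",s(228,315),0);P("aer",t(503,258),180);P("aer_s",s(487,300),0)
P("spray base left",t(85,405),0)
for n,a,b in [("ob",(553,73),(607,45)),("or",(664,120),(697,100)),("of",(628,193),(643,178)),("ol",(518,147),(552,106))]:
    print(n,tri(t(*a),s(*b)))
for n,a,b in [("bl",(562,5),(640,7)),("br",(706,64),(760,80)),("fl150",(488,155),(530,122)),("fr150",(625,210),(648,200))]: print(n,tri(t(*a),s(*b)))
P("binfl0",t(490,187),0);P("binfr0",t(618,236),0);P("binf_s",s(630,292),0)
for n,a in [("BL",(612,268)),("BR",(748,292)),("FR",(738,365)),("FL",(600,345))]:P("cad"+n,t(*a),64)
print("next base",tri(t(637,340),s(603,333)));P("timer",t(757,207),47)
print(s(603,333)[1:])
E
```

```text
dish [440.9 203.5  11. ]
dish_s [439.9 197.   11. ]
drbase [442.2 199.7 128. ]
dr tri (array([443.2, 198. , 129.6]), [1.9, 1.9])
beaker [389.4  77.1  90. ]
beaker_s [388.1  74.9   0. ]
aer [ 543.5 -149.1  180. ]
aer_s [ 531.4 -169.4    0. ]
spray base left [392.1 335.5   0. ]
ob (array([ 740.4, -205.4,  217.8]), [3.0, 3.0])
or (array([ 685.3, -319.4,  226. ]), [0.6, 0.6])
of (array([ 618.2, -292.1,  163.3]), [2.0, 2.0])
ol (array([ 669.3, -172.2,  174. ]), [4.2, 4.2])
bl (array([ 814.9, -217. ,  222.2]), [3.9, 3.9])
br (array([ 747.5, -367.9,  222.9]), [1.1, 1.1])
fl150 (array([ 669.3, -145.7,  140.1]), [8.3, 8.3])
fr150 (array([ 604.7, -297.6,  145.3]), [8.3, 8.3])
binfl0 [ 654.4 -152.9    0. ]
binfr0 [ 593.2 -307.9    0. ]
binf_s [ 611.1 -306.     0. ]
cadBL [ 546.1 -288.1   64. ]
cadBR [ 517.2 -446.3   64. ]
cadFR [ 432.2 -431.3   64. ]
cadFL [ 456.2 -271.7   64. ]
next base (array([ 460.3, -309.9,  102.4]), [2.8, 2.8])
timer [ 620.4 -465.7   47. ]
(357.63103448275865, 269.52758620689656)
```

Call:
play_rows(steps=[[0,0,-4.5,9.65],[0,0,-4.5,9.65],[0,0,-4.5,9.65],[0,0,0,9.65],[0,0,0,9.65],[0,0,0,9.65],[0,0,0,9.65]], hand=8.7)

```text
t: 0.98
tool_pos: [238.4, 577.2, 321.8]
eef_rot: [0.709, 0.705, -0.001, 0.0]
wrist_force: [0.5, 0.3, 0.8]
grip_width: 87.1
gripper_force: 0.0
```

Call:
play_rows(steps=[[-4.7,2.55,0,0],[-4.7,2.55,0,0],[-4.7,2.55,0,0],[-4.7,2.55,0,0],[-4.7,2.55,0,0],[-4.7,2.55,0,0],[-4.7,2.55,0,0],[-4.7,2.3,0,0],[0,0,0,0],[0,0,0,0]])

```text
t: 2.22
tool_pos: [439.6, 201.8, 322.1]
eef_rot: [0.707, 0.707, -0.0, -0.001]
wrist_force: [-0.5, -0.8, 0.6]
grip_width: 87.1
gripper_force: 0.0
```

```bash
cat >> h.py <<'E'
def wray(c,s,u,v):
    f=210/np.tan(np.radians(c["vertical_fov"])/2)
    dx,dy=u-c["cx"],v-c["cy"];r=np.hypot(dx,dy);th=r/f
    d=np.array([dx/r*np.sin(th),dy/r*np.sin(th),np.cos(th)]) if r else np.array([0,0,1.])
    H=np.array(c["hand_eye"],float);Q=R.from_quat(s["eef_rot"]).as_matrix()
    return Q@H[:3,3]+s["tool_pos"],Q@(H[:3,:3]@d)
def wz(c,s,u,v,z):
    o,d=wray(c,s,u,v);return o+d*(z-o[2])/d[2]
def wproj(c,s,p):
    f=210/np.tan(np.radians(c["vertical_fov"])/2);H=np.array(c["hand_eye"],float)
    q=R.from_quat(s["eef_rot"]).as_matrix().T@(np.array(p,float)-s["tool_pos"]);q=H[:3,:3].T@(q-H[:3,3])
    r=np.hypot(q[0],q[1]);th=np.arctan2(r,q[2]);return c["cx"]+f*th*q[0]/r,c["cy"]+f*th*q[1]/r
def show():
    s=ctrl.read_state();m=R.from_quat(s["eef_rot"]).as_matrix()
    print("t",round(s["t"],2),"p",np.round(s["tool_pos"],1),"yaw",round(float(np.degrees(np.arctan2(m[1,1],m[0,1]))),2),"z",np.round(m[:,2],3),"F",np.round(s["wrist_force"],1),"w",round(s["grip_width"],1),round(s["gripper_force"],1),"q",np.round(s["q"],2));return s
E
python3 - <<'E'
from h import *
s=show();c=imaging.read_camera("wrist");import pickle;pickle.dump((c,s),open("w1.pkl","wb"))
cv2.imwrite("pics/w1.png",c["image"]);print(np.round(c["hand_eye"],2),c["vertical_fov"],wproj(c,s,[442,200,128]))
E
```

```text
t 2.23 p [439.6 201.8 322.1] yaw -0.04 z [-0.001  0.001 -1.   ] F [-0.5 -0.8  0.6] w 87.1 0.0 q [0.2  0.19 1.58 0.   1.37 0.2 ]
[[  -0.     -0.96   -0.29   78.49]
 [   1.     -0.     -0.     -0.7 ]
 [   0.     -0.29    0.96 -196.91]
 [   0.      0.      0.      1.  ]] 65.70646984690485 (np.float64(283.9355009859893), np.float64(179.22648605413286))
```

View pics/w1.png

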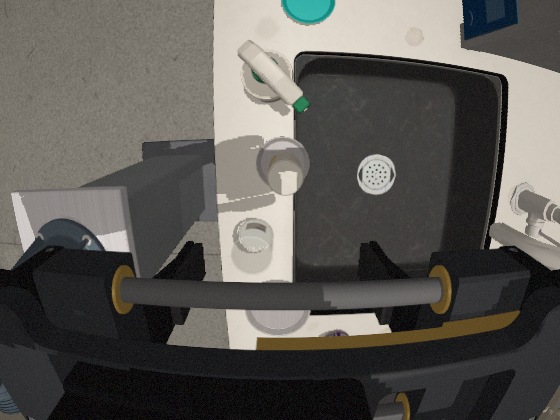

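The wrist view shows the dish ring around (283,166) with the bottle base near (285,178), the beaker at (255,236) and the spray bottle at (268,78).

Run:
```python
from h import *
import pickle
c,s=pickle.load(open("w1.pkl","rb"))
for z,u,v in [(11,283,166),(128,285,178),(11,257,166),(11,310,166),(11,283,138),(11,283,194)]: print(z,np.round(wz(c,s,u,v,z),1))
print(wproj(c,s,[441,201,11]))
```

```text
11 [441.3 197.4  11. ]
128 [443.3 201.5 128. ]
11 [400.2 197.5  11. ]
11 [484.1 197.5  11. ]
11 [441.3 241.8  11. ]
11 [441.4 151.7  11. ]
(np.float64(282.78671216806964), np.float64(163.73380345105898))
```

Call:
play_rows(steps=[[-0.2,0.3,4.5,0],[0,0,4.5,0],[0,0,4.5,0],[0,0,4.5,0],[0,0,3,0],[0,0,2,0],[0,0,0,0]])

```text
t: 3.15
tool_pos: [441.2, 200.8, 91.2]
eef_rot: [0.706, 0.708, -0.002, -0.001]
wrist_force: [-0.5, -0.0, 0.3]
grip_width: 86.9
gripper_force: 0.0
```

Call:
play_rows(steps=[[0,0,0,0],[0,0,0,0],[0,0,0,0],[0,0,0,0],[0,0,0,0],[0,0,0,0]], hand=3.5, squeeze=12)

```text
t: 3.9
tool_pos: [443.3, 199.6, 92.6]
eef_rot: [0.707, 0.707, 0.0, 0.0]
wrist_force: [0.4, -0.6, 1.8]
grip_width: 37.7
gripper_force: 1.4
```

Call:
play_rows(steps=[[0,0,0,0],[0,0,0,0]])

```text
t: 4.15
tool_pos: [443.6, 199.7, 92.6]
eef_rot: [0.707, 0.707, 0.0, 0.0]
wrist_force: [0.4, -0.5, 2.2]
grip_width: 35.3
gripper_force: 1.1
```

Run:
```python
from h import *
s=show();c=imaging.read_camera("scene");w=imaging.read_camera("wrist")
a=cv2.resize(c["image"][120:290,110:310],None,fx=2,fy=2,interpolation=cv2.INTER_CUBIC)
b=w["image"][:340,140:480]
cv2.imwrite("pics/g1.png",np.hstack([a,b]))
```

```text
t 4.15 p [443.6 199.7  92.6] yaw -0.0 z [ 0.001  0.    -1.   ] F [ 0.4 -0.5  2.2] w 35.3 1.1 q [ 0.19  0.49  1.87 -0.    0.78  0.19]
```

View pics/g1.png

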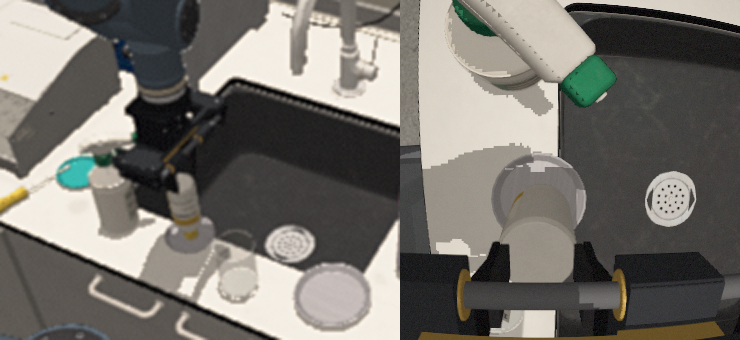

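The bottle looks slightly off the pads (gap 35 mm, under its 46 mm diameter). In the wrist crop its base disc is at about (540,240). I'll check where a well-centred base would project.

Run:
```python
from h import *
s=ctrl.read_state();w=imaging.read_camera("wrist");im=w["image"].copy()
for p in [[443,200,128],[443,223,128],[443,177,128],[420,200,128],[466,200,128],[441,199,11],[443,200,4]]: print(p,np.round(wproj(w,s,p),0)+[260,0])
for y,col in((200,(0,0,255)),(185,(255,0,0))):
    pts=np.array([wproj(w,s,[443+23*np.cos(a),y+23*np.sin(a),128]) for a in np.linspace(0,6.28,40)]);cv2.polylines(im,[np.int32(pts)],True,col,1)
    pts=np.array([wproj(w,s,[443+23*np.cos(a),y+23*np.sin(a),50]) for a in np.linspace(0,6.28,40)]);cv2.polylines(im,[np.int32(pts)],True,col,1)
cv2.imwrite("pics/g2.png",cv2.resize(im[120:340,200:360],None,fx=2.7,fy=2.7,interpolation=cv2.INTER_CUBIC))
```

```text
[443, 200, 128] [542. 260.]
[443, 223, 128] [542. 220.]
[443, 177, 128] [542. 295.]
[420, 200, 128] [500. 260.]
[466, 200, 128] [583. 260.]
[441, 199, 11] [539. 203.]
[443, 200, 4] [541. 200.]
```

View pics/g2.png

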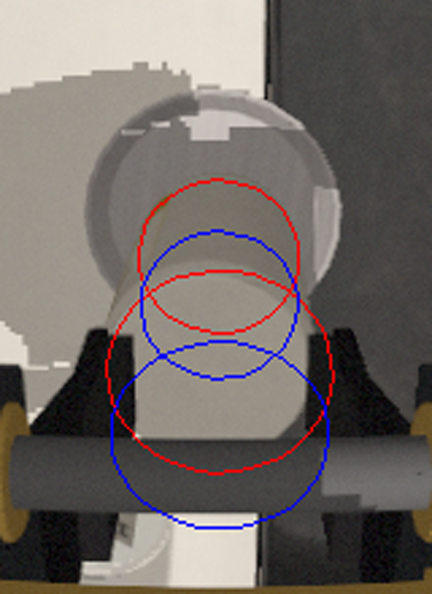

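The base disc fits the circle expected at (442,202,128), so the bottle is upright. I'll lift a little and track its yellow cap band numerically.

```bash
cat >> h.py <<'E'
def yellow(c,u0,u1,v0,v1):
    h=cv2.cvtColor(c["image"],cv2.COLOR_BGR2HSV)[v0:v1,u0:u1]
    m=((h[...,0]>14)&(h[...,0]<32)&(h[...,1]>90)&(h[...,2]>60)).astype(np.uint8)
    n,l,st,ce=cv2.connectedComponentsWithStats(m)
    return [(int(st[i,4]),np.round(ce[i]+[u0,v0],1).tolist()) for i in range(1,n) if st[i,4]>3]
E
python3 - <<'E'
from h import *
import pickle
c=pickle.load(open("cs.pkl","rb"))["scene"];print(yellow(c,180,235,195,255))
print(yellow(imaging.read_camera("scene"),180,235,195,255));show()
E
```

```text
[(43, [202.9, 229.7]), (25, [205.2, 236.9])]
[(18, [194.5, 197.5]), (11, [194.7, 203.3]), (39, [202.7, 230.1]), (25, [205.2, 236.9])]
t 4.35 p [443.5 199.7  92.6] yaw 0.0 z [ 0.001  0.    -1.   ] F [1.  0.4 2.9] w 34.9 1.4 q [ 0.19  0.49  1.87 -0.    0.78  0.19]
```

Call:
play_rows(steps=[[0,0,-0.5,0],[0,0,-1,0],[0,0,-1,0],[0,0,0,0]])

```text
t: 4.85
tool_pos: [443.9, 199.8, 118.5]
eef_rot: [0.707, 0.707, 0.001, 0.001]
wrist_force: [0.5, 0.4, -0.6]
grip_width: 34.6
gripper_force: 0.0
```

Run:
```python
from h import *
print(yellow(imaging.read_camera("scene"),180,235,195,255));show()
```

```text
[(12, [193.5, 196.8]), (42, [203.0, 229.2]), (25, [205.2, 236.9])]
t 4.9 p [443.5 199.7 118.1] yaw 0.0 z [ 0.001  0.    -1.   ] F [-0.7  0.3 -0.2] w 34.9 0.0 q [ 0.19  0.45  1.85 -0.    0.84  0.19]
```

Run:
```python
from h import *
s=show();c=imaging.read_camera("scene");w=imaging.read_camera("wrist")
print([np.round(proj(c,[442,200,z]),1) for z in (4,60,92,118,128)],ctrl.grip_depth)
print([np.round(proj(c,[443.5+d,199.7,118]),1) for d in (-17,17)])
u0,v0=165,140
a=cv2.resize(c["image"][v0:v0+115,u0:u0+80],None,fx=5,fy=5,interpolation=cv2.INTER_CUBIC)
b=cv2.resize(w["image"][110:340,190:350],(400,575),interpolation=cv2.INTER_CUBIC)
cv2.imwrite("pics/g3.png",np.hstack([a,b]))
```

```text
t 4.9 p [443.5 199.7 118.1] yaw 0.0 z [ 0.001  0.    -1.   ] F [-0.7  0.3 -0.2] w 34.9 0.0 q [ 0.19  0.45  1.85 -0.    0.84  0.19]
[array([204.8, 238.2]), array([202.5, 226.5]), array([201.1, 219.5]), array([199.9, 213.7]), array([199.4, 211.4])] 18.700000000000003
[array([197.1, 216.8]), array([203.3, 210.1])]
```

View pics/g3.png

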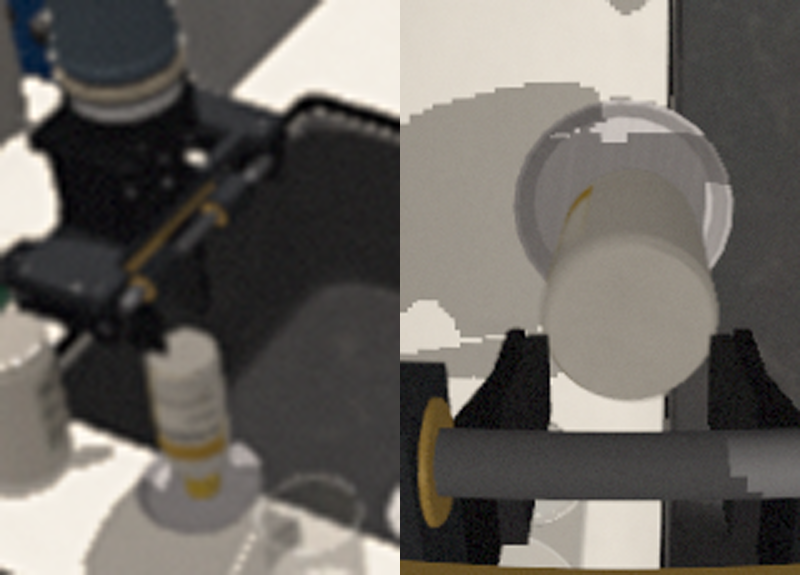

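The base is plainly at g3 (632,318) and the fingers are on its -y side. The bottle is upright, and my grasp was off in y. Locating both again.

Run:
```python
from h import *
s=ctrl.read_state();c=imaging.read_camera("wrist")
print(np.round(wz(c,s,282.8,237.2,128),1),np.round(wz(c,s,248,237.2,128),1),np.round(wz(c,s,317,237.2,128),1),"dish",np.round(wz(c,s,280,192,11),1), "tip", np.round(wproj(c,s,[443.5,199.7,118]),1),np.round(wproj(c,s,[443.5,209,118]),1))
print(np.round(wproj(c,s,[443.5,199.7,137]),1))
```

```text
[443.2 203.4 128. ] [421.7 203.3 128. ] [464.4 203.3 128. ] dish [441.1 203.1  11. ] tip [283.1 236.8] [283.2 223.3]
[283.3 248.6]
```

The fingertips show about 29 mm behind the TCP at this opening, so the first grip only caught the rounded rim. I'll open, recentre and go deeper.

Call:
play_rows(steps=[[0,0,0,0],[0,0,0,0],[0,0,0,0],[0,0,0,0],[0,0,0,0],[0.35,0,0,0]], hand=8.7)

```text
t: 5.8
tool_pos: [443.1, 203.1, 117.5]
eef_rot: [0.707, 0.707, -0.0, -0.0]
wrist_force: [-0.0, 0.9, -0.4]
grip_width: 84.2
gripper_force: 0.0
```

Call:
play_rows(steps=[[0,0,1.2,0],[0,0,1.2,0],[0,0,1.2,0],[0,0,1,0],[0,0,0,0]])

```text
t: 6.42
tool_pos: [442.3, 202.9, 70.4]
eef_rot: [0.707, 0.707, -0.001, -0.001]
wrist_force: [-0.3, -0.7, 0.5]
grip_width: 87.0
gripper_force: 0.0
```

Call:
play_rows(steps=[[0,0,0,0],[0,0,0,0],[0,0,0,0],[0,0,0,0],[0,0,0,0],[0,0,0,0],[0,0,0,0]], hand=2.5, squeeze=12)

```text
t: 7.3
tool_pos: [443.3, 203.2, 71.5]
eef_rot: [0.707, 0.707, 0.0, 0.0]
wrist_force: [-0.3, -0.2, 0.8]
grip_width: 45.1
gripper_force: 12.0
```

Firmly held (45.1 mm, 12 N). Lift, while I refine the opening from the known heights.

Call:
play_rows(steps=[[0,0,-1,0],[0,0,-4,0],[0,0,-5,0],[0,0,-5,0],[0,0,-5,0],[0,0,-5,0],[0,0,-2,0],[0,0,0,0]])

```text
t: 8.3
tool_pos: [443.8, 203.3, 343.5]
eef_rot: [0.707, 0.707, 0.002, 0.001]
wrist_force: [0.2, 0.2, -1.2]
grip_width: 45.3
gripper_force: 12.0
```

Run:
```python
from h import *
import pickle
np.set_printoptions(precision=1,suppress=True)
cs=pickle.load(open("cs.pkl","rb"));T,S=cs["top"],cs["scene"]
t=lambda X,Y:(T,164.7+X/3.2,129.7+Y/3.2)
s=lambda X,Y:(S,149.7+X/2.9,154.7+Y/2.9)
for f,P in((t,[(553,73),(664,120),(628,193),(518,147)]),(s,[(607,45),(697,100),(643,178),(552,106)])):
    Q=np.array([onz(*f(*p),z) for p,z in zip(P,[219,219,161.6,161.6])]);print(Q,Q.mean(0))
    d=Q[0]-Q[1]+Q[3]-Q[2];print(np.degrees(np.arctan2(d[1],d[0])))
# drip: is the dish clear of yellow
print(yellow(imaging.read_camera("scene"),180,235,130,255));show()
# caddy side bottle: yellow ring & base in top
print("top yellow",yellow(T,340,400,205,250),"scene yellow",yellow(S,340,385,245,290))
w=imaging.read_camera("wrist");cv2.imwrite("pics/_dish.png",w["image"]);pickle.dump((w,ctrl.read_state()),open("w2.pkl","wb"))
```

```text
[[ 738.8 -202.4  219. ]
 [ 686.7 -320.4  219. ]
 [ 617.7 -290.6  161.6]
 [ 669.9 -169.8  161.6]] [ 678.3 -245.8  190.3]
66.40612891060664
[[ 740.9 -208.2  219. ]
 [ 694.2 -318.8  219. ]
 [ 621.3 -293.5  161.6]
 [ 685.9 -171.8  161.6]] [ 685.6 -248.1  190.3]
64.41760983798189
[(57, [189.7, 161.7]), (32, [192.4, 171.6])]
t 8.35 p [442.8 203.  341.8] yaw -0.0 z [ 0.  0. -1.] F [-0.6  0.1 -0.7] w 45.2 12.0 q [ 0.2  0.2  1.5 -0.   1.4  0.2]
top yellow [(11, [361.6, 218.5]), (25, [363.3, 222.6]), (7, [373.4, 225.1]), (11, [381.8, 227.5]), (45, [386.6, 236.1])] scene yellow [(14, [368.6, 269.8]), (46, [378.8, 282.4])]
```

Call:
play_rows(steps=[[-4,2,0,0],[-5.1,2.7,0,0],[-5.1,2.7,0,0],[-5.1,2.7,0,0],[-5.1,2.7,0,0],[-5.1,2.7,0,0],[-5.1,2.7,0,0],[-5.1,2.7,0,0],[-5.1,2.5,0,0],[0,0,0,0]])

```text
t: 9.65
tool_pos: [676.8, -249.1, 336.3]
eef_rot: [0.709, 0.705, -0.001, -0.003]
wrist_force: [-0.2, -0.0, -0.3]
grip_width: 45.1
gripper_force: 12.0
```

Call:
play_rows(steps=[[0,0,0,-9.45],[0,0,0,-9.45],[0,0,0,-9.45],[0,0,0,-9.45],[0,0,0,-9.45],[0,0,0,-9.45],[0,0,0,-9.3],[0,0,0,0]])

```text
t: 10.65
tool_pos: [676.3, -243.5, 339.8]
eef_rot: [0.208, 0.978, 0.001, -0.002]
wrist_force: [-0.2, -0.3, -0.0]
grip_width: 45.2
gripper_force: 12.0
```

Run:
```python
from h import *
import pickle
s=show();w=imaging.read_camera("wrist");im=w["image"]
y=np.array([.407,.914,0]);x=np.array([.914,-.407,0]);O=np.array([681,-247,190.])
d=np.array([.766*.914,-.766*.407,.643])
cor=[O+a*62*y+b*45*d for a,b in((1,1),(-1,1),(-1,-1),(1,-1))]
P=np.array([wproj(w,s,p) for p in cor]);print(P.round(0))
cv2.polylines(im,[np.int32(P)],True,(0,0,255),1)
cv2.imwrite("pics/bin.png",im)
```

```text
t 10.65 p [ 676.3 -243.5  339.8] yaw 65.94 z [-0.003  0.002 -1.   ] F [-0.2 -0.3 -0. ] w 45.2 12.0 q [-0.5   0.56  0.95  0.    1.63 -1.65]
[[339. 230.]
 [221. 230.]
 [227. 158.]
 [333. 157.]]
```

View pics/bin.png

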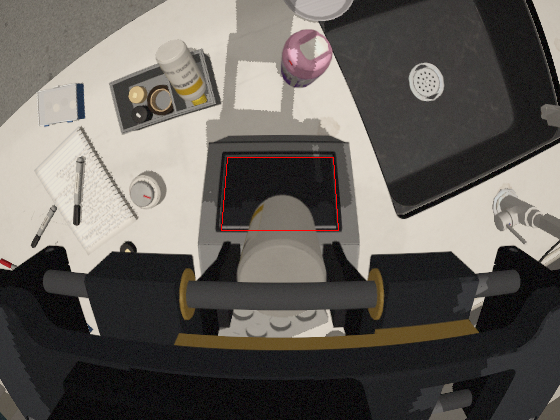

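The wrist view shows the bin opening lining up with my drawn rectangle to within 3–4 mm, and the held bottle above it. The caddy's next bottle has its base at about (175,52). Lowering in.

Call:
play_rows(steps=[[0,0,4,0],[0,0,4,0],[0,0,2,0],[0,0,2,0],[0,0,2,0],[0,0,2,0],[0,0,0.5,0],[0,0,0,0]])

```text
t: 11.7
tool_pos: [676.8, -244.5, 176.1]
eef_rot: [0.208, 0.978, 0.0, -0.001]
wrist_force: [-0.1, 0.3, 0.4]
grip_width: 45.0
gripper_force: 12.0
```

Call:
play_rows(steps=[[0,0,0.7,0],[0,0,0.7,0],[0,0,0,0]])

```text
t: 12.08
tool_pos: [676.6, -244.6, 161.7]
eef_rot: [0.208, 0.978, 0.0, -0.001]
wrist_force: [-0.8, 0.9, -0.5]
grip_width: 44.8
gripper_force: 12.0
```

Call:
play_rows(steps=[[0,0,0.5,0],[0,0,0,0],[0,0,0,0]])

```text
t: 12.45
tool_pos: [677.1, -244.8, 157.4]
eef_rot: [0.208, 0.978, 0.0, -0.0]
wrist_force: [-0.9, 0.5, -1.2]
grip_width: 45.1
gripper_force: 12.0
```

Call:
play_rows(steps=[[0,0,0,0],[0,0,0,0],[0,0,0,0],[0,0,0,0],[0,0,0,0]], hand=6.2)

```text
t: 13.08
tool_pos: [677.2, -244.9, 157.5]
eef_rot: [0.208, 0.978, -0.0, 0.0]
wrist_force: [-0.1, -0.0, 0.5]
grip_width: 62.1
gripper_force: 0.2
```

Call:
play_rows(steps=[[0,0,-2,0],[0,0,-4,0],[0,0,-4,0],[0,0,-4,0],[0,0,0,0]])

```text
t: 13.7
tool_pos: [679.4, -245.9, 302.5]
eef_rot: [0.208, 0.978, -0.001, 0.005]
wrist_force: [-0.4, -0.0, 0.1]
grip_width: 61.9
gripper_force: 0.0
```

Run:
```python
from h import *
import pickle
s=show();w=imaging.read_camera("wrist");pickle.dump((w,s),open("w3.pkl","wb"))
g=cv2.cvtColor(w["image"],cv2.COLOR_BGR2GRAY)
print(cv2.resize(g[140:300,200:360],(20,20),interpolation=cv2.INTER_AREA))
print("yellow",yellow(w,190,370,140,330))
```

```text
t 13.7 p [ 679.4 -245.9  302.5] yaw 66.01 z [ 0.009 -0.005 -1.   ] F [-0.4 -0.   0.1] w 61.9 0.0 q [-0.5   0.58  1.02  0.    1.54 -1.65]
[[116  77  78  79  79  80  80  80  80  80  80  80  80  80  80  79  79  78
   78 136]
 [ 98  80  47  49  49  48  47  46  46  47  46  45  45  46  45  47  48  48
   80 121]
 [ 82  79  30  21  23  22  23  22  22  21  22  22  22  22  23  23  23  32
   79 103]
 [ 80  74  29  21  22  23  23  23  22  21  22  22  22  23  23  23  23  29
   76  94]
 [ 80  68  30  23  22  22  21  22  22  22  22  22  22  22  23  23  21  29
   71  89]
 [ 80  62  30  22  23  22  22  23  23  22  23  23  23  22  22  23  22  29
   66  83]
 [ 80  57  30  23  23  22  22  23  22  23  22  22  23  23  23  23  22  28
   60  80]
 [ 80  53  28  22  22  23  23  22  22  22  22  22  23  21  22  22  23  28
   55  80]
 [ 81  50  27  22  22  23  22  23  22  23  22  23  22  22  22  23  23  27
   50  80]
 [ 90  50  24  23  32  31  31  31  32  32  33  31  32  23  23  22  24  30
   56  86]
 [116  59  29  33  32  32  32  32  32  32  33  33  32  32  32  32  32  30
   64 116]
 [117  53  65  65  65  64  64  65  63  63  64  64  65  65  66  66  66  65
   57 116]
 [115  51  76  81  81  81  80  81  81  80  80  80  80  80  80  80  81  77
   66 103]
 [ 82  16  24 104 116 117 116 117 117 117 117 116 117 117 116 116 117  49
   20  39]
 [ 30  20  22 106 127 127 127 127 128 127 128 127 127 128 128 128 128  45
   24  16]
 [ 16  23  23 103 133 133 134 134 134 134 134 134 134 135 135 135 135  37
   22  20]
 [ 22  23  22  94 133 133 133 134 134 134 134 134 134 134 134 134 134  30
   23  23]
 [ 33  32  31  93 112 113 116 117 118 118 119 119 118 117 115 113 112  46
   30  33]
 [ 61  61  60  60  60  59  59  59  60  59  59  59  59  59  60  60  60  60
   61  61]
 [ 68  67  68  68  67  67  67  67  68  67  67  67  67  67  67  67  67  67
   67  68]]
yellow []
```

The opening is uniformly dark with no bottle in it, so the flap is shut and the drained bottle is inside. Next I move above the caddy.

Call:
play_rows(steps=[[4.2,-3.7,-1,0],[4.2,-3.7,-1,0],[4.2,-3.7,0,0],[4.2,-3.7,0,0],[0,0,0,-7.2],[0,0,0,-7.2],[0,0,0,0],[0,0,0,0]], hand=8.7)

```text
t: 14.75
tool_pos: [463.2, -311.2, 316.3]
eef_rot: [0.084, 0.996, 0.001, -0.001]
wrist_force: [-0.2, 0.3, -0.5]
grip_width: 87.0
gripper_force: 0.0
```

Run:
```python
from h import *
import pickle
s=show();w=imaging.read_camera("wrist");pickle.dump((w,s),open("w4.pkl","wb"))
print(wproj(w,s,[460,-310,105]))
cv2.imwrite("pics/cad.png",cv2.resize(w["image"][60:330,130:430],None,fx=2.2,fy=2.2,interpolation=cv2.INTER_CUBIC))
```

```text
t 14.75 p [ 463.2 -311.2  316.3] yaw 80.31 z [-0.002  0.002 -1.   ] F [-0.2  0.3 -0.5] w 87.0 0.0 q [-0.79  0.31  1.43  0.    1.41 -2.19]
(np.float64(281.4653199145576), np.float64(173.17815766108308))
```

View pics/cad.png

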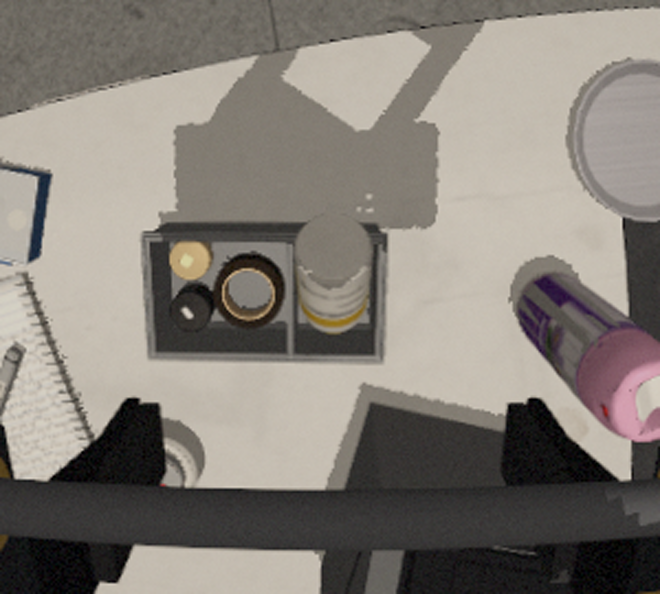

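The view shows the caddy corners at (146,233),(387,235),(383,358),(150,360) and the next bottle's base disc centred at about (334,243), with its yellow ring at (333,318).

Run:
```python
from h import *
import pickle
np.set_printoptions(precision=1,suppress=True)
w,s=pickle.load(open("w4.pkl","rb"))
f=lambda X,Y,z:wz(w,s,129.7+X/2.2,59.7+Y/2.2,z)
C=[f(*p,64) for p in((146,233),(387,235),(383,358),(150,360))];print(np.array(C),np.mean(C,0))
for z in(102,111):print("base",z,f(334,243,z))
print(f(297,243,111),f(372,243,111))
th=np.radians(80.4);xc=np.array([np.sin(th),-np.cos(th),0]);yc=np.array([np.cos(th),np.sin(th),0])
M=np.mean(C,0);print("base in caddy",[(z,(f(334,243,z)-M)@xc,(f(334,243,z)-M)@yc) for z in(102,111)])
```

```text
[[ 435.  -429.2   64. ]
 [ 463.7 -276.3   64. ]
 [ 545.  -291.2   64. ]
 [ 520.2 -447.    64. ]] [ 491.  -360.9   64. ]
base 102 [ 456.7 -309.4  102. ]
base 111 [ 455.1 -309.1  111. ]
[ 451.5 -329.9  111. ] [ 458.7 -287.7  111. ]
base in caddy [(102, np.float64(-42.43637213449507), np.float64(45.13375589288155)), (111, np.float64(-44.01375010123811), np.float64(45.11110906537282))]
```

Call:
play_rows(steps=[[0,0.1,5,0],[0,0,5,0],[0,0,5,0],[0,0,4,0],[0,0,3,0],[0,0,1.5,0],[0,0,0,0]])

```text
t: 15.68
tool_pos: [463.4, -310.3, 81.7]
eef_rot: [0.084, 0.996, 0.001, -0.001]
wrist_force: [0.4, -1.0, 0.5]
grip_width: 86.8
gripper_force: 0.0
```

Call:
play_rows(steps=[[0,0,0.5,0],[0,0,0.5,0],[0,0,0.5,0],[0,0,0.4,0],[0,0,0,0]])

```text
t: 16.3
tool_pos: [463.4, -310.5, 63.1]
eef_rot: [0.084, 0.996, 0.0, -0.0]
wrist_force: [-0.1, 0.3, 0.3]
grip_width: 86.6
gripper_force: 0.0
```

Run:
```python
from h import *
s=show();w=imaging.read_camera("wrist");S=imaging.read_camera("scene")
print(yellow(w,150,420,60,330),yellow(S,340,385,245,290))
```

```text
t 16.3 p [ 463.4 -310.5   63.1] yaw 80.4 z [-0.001  0.001 -1.   ] F [-0.1  0.3  0.3] w 86.6 0.0 q [-0.79  0.61  1.71  0.    0.82 -2.19]
[(376, [163.7, 243.2]), (268, [218.2, 269.4])] [(11, [343.0, 245.9]), (9, [356.0, 250.2]), (14, [368.6, 269.8]), (8, [382.8, 270.6]), (47, [379.2, 282.3])]
```

Call:
play_rows(steps=[[0,0,0.3,0],[0,0,0,0]])

```text
t: 16.65
tool_pos: [463.5, -310.6, 60.2]
eef_rot: [0.084, 0.996, 0.0, -0.0]
wrist_force: [-0.4, -0.9, 0.0]
grip_width: 86.6
gripper_force: 0.0
```

Call:
play_rows(steps=[[0,0,0,0],[0,0,0,0],[0,0,0,0],[0,0,0,0],[0,0,0,0],[0,0,0,0],[0,0,0,0],[0,0,0,0]], hand=3.0, squeeze=10)

```text
t: 17.65
tool_pos: [463.7, -310.8, 60.5]
eef_rot: [0.084, 0.996, -0.0, 0.0]
wrist_force: [-0.0, -0.2, 0.1]
grip_width: 45.2
gripper_force: 10.0
```

Call:
play_rows(steps=[[0,0,-0.5,0],[0,0,-1,0],[0,0,-1,0],[0,0,0,0]])

```text
t: 18.15
tool_pos: [464.4, -311.4, 86.8]
eef_rot: [0.084, 0.996, -0.001, 0.001]
wrist_force: [-0.1, -0.1, -0.9]
grip_width: 44.8
gripper_force: 10.0
```

Call:
play_rows(steps=[[-0.6,0,0,0],[-0.6,0,0,0],[-0.6,0,0,0],[-0.6,0,0,0],[0,0,0,0]])

```text
t: 18.77
tool_pos: [488.0, -314.9, 85.3]
eef_rot: [0.083, 0.997, -0.0, 0.0]
wrist_force: [-0.4, -0.3, -0.9]
grip_width: 45.3
gripper_force: 10.0
```

```bash
cat >> h.py <<'E'
def disc(w,s):
    "base disc seen between the fingers: light, colourless blob; gives row/col profile of grey"
    g=cv2.cvtColor(w["image"],cv2.COLOR_BGR2GRAY);print("col280:",g[120:300:4,280]);print("yellow",yellow(w,200,360,100,330))
E
python3 - <<'E'
from h import *
import pickle
s=show();w=imaging.read_camera("wrist");disc(w,s)
print("ref");disc(*pickle.load(open("w2.pkl","rb")))
E
```

```text
t 18.77 p [ 488.  -314.9   85.3] yaw 80.43 z [ 0. -0. -1.] F [-0.4 -0.3 -0.9] w 45.3 10.0 q [-0.77  0.6   1.64  0.    0.9  -2.17]
col280: [203 140 140 136 137 137 139 140 140 135 137 139 138  55  55  62  86  81
  79  79  79  80  79  78  76  79 116 147 146 149 147 150 149 146 144 147
 150 149 149 148 148  47  56  57  66]
yellow [(370, [214.1, 235.0])]
ref
col280: [223 225 224 224 151 150 198 112 116 114 114 117 115 117 113 118 104 152
 223 112 112 111 116 114 112 114 114 116 112 113 131 131 141 139 139 140
 139 139 141 142 139  53  60  60  67]
yellow [(55, [257.6, 210.9])]
```

Call:
play_rows(steps=[[-0.5,0,0,0],[-0.5,0,0,0],[-0.5,0,0,0],[-0.5,0,0,0],[-0.5,0,0,0],[0,0,0,0]])

```text
t: 19.58
tool_pos: [512.5, -319.0, 85.4]
eef_rot: [0.084, 0.997, -0.0, 0.0]
wrist_force: [-0.8, 0.4, -2.0]
grip_width: 44.6
gripper_force: 10.0
```

Run:
```python
from h import *
import pickle
np.set_printoptions(precision=1,suppress=True)
s=show();w=imaging.read_camera("wrist");disc(w,s)
M=np.array([491,-360.9,64]);th=np.radians(80.4);xc=np.array([np.sin(th),-np.cos(th),0]);yc=np.array([np.cos(th),np.sin(th),0])
print("tcp in caddy",(s["tool_pos"]-M)@xc,(s["tool_pos"]-M)@yc)
T=imaging.read_camera("top");S=imaging.read_camera("scene")
print("top",yellow(T,350,380,205,250),"scene",yellow(S,340,375,235,285))
pickle.dump((w,s,T,S),open("w5.pkl","wb"))
```

```text
t 19.57 p [ 512.5 -319.    85.4] yaw 80.42 z [ 0. -0. -1.] F [-0.8  0.4 -2. ] w 44.6 10.0 q [-0.7  0.6  1.6  0.   0.9 -2.1]
col280: [211 146 142 143 144 145  60  90  90  82  89  85  86  85  88  90  84  86
  86 109 114 110 111 112 113 111 117 129 134 147 147 147 144 145 146 146
 143 146 147 144 146  54  61  64  70]
yellow [(360, [214.8, 208.4])]
tcp in caddy 14.1941544169737 44.90515730898247
top [] scene [(12, [371.4, 236.1]), (24, [362.8, 276.5])]
```

Call:
play_rows(steps=[[-0.2,0,0,0],[0,0,0,0]])

```text
t: 19.98
tool_pos: [513.9, -319.2, 85.5]
eef_rot: [0.084, 0.996, 0.0, -0.0]
wrist_force: [-0.5, 0.1, 0.1]
grip_width: 45.0
gripper_force: 10.0
```

Call:
play_rows(steps=[[-0.2,0,0,0],[0,0,0,0]])

```text
t: 20.23
tool_pos: [516.0, -319.6, 85.5]
eef_rot: [0.084, 0.996, 0.0, 0.0]
wrist_force: [-0.1, -0.8, -0.3]
grip_width: 45.3
gripper_force: 10.0
```

Run:
```python
from h import *
import pickle
s=show();w=imaging.read_camera("wrist");disc(w,s)
```

```text
t 20.23 p [ 516.  -319.6   85.5] yaw 80.41 z [ 0.  0. -1.] F [-0.1 -0.8 -0.3] w 45.3 10.0 q [-0.74  0.63  1.57  0.    0.94 -2.14]
col280: [210 143 142 146 145  64  75  87  84  86  89  86  88  86  82  87  86  90
 113 116 115 112 111 113 116 115 118 120 135 154 146 145 145 146 146 146
 144 144 145 145 144  51  59  67  68]
yellow [(352, [214.6, 204.7])]
```

```bash
cat >> h.py <<'E'
def tproj(w,p):
    s=dict(eef_rot=[0,0,0,1],tool_pos=np.zeros(3));return wproj(w,s,p)
def pred(w,b,tilt):
    "rows of base rim, body end (92 on), cap face rim for base centre at tool z=-b (on the grip axis point 12 below), tilt deg of cap toward -tool x"
    a=np.radians(tilt);ax=np.array([-np.sin(a),0,np.cos(a)]);n=np.array([np.cos(a),0,np.sin(a)])
    B=np.array([0,0,-(b-12)])-12*ax
    return [round(float(tproj(w,B+k*ax+r*n)[1]),0) for k,r in((0,23),(88,23),(108,12),(124,12))]
E
python3 - <<'E'
from h import *
import pickle
w=pickle.load(open("w2.pkl","rb"))[0]
print("ref b=56.5",pred(w,56.5,0))
for b in (45,50,56):
    for t in (0,5,10,15,36): print(b,t,pred(w,b,t))
g=cv2.cvtColor(w["image"],cv2.COLOR_BGR2GRAY);print(g[180:246:2,280])
w=imaging.read_camera("wrist");g=cv2.cvtColor(w["image"],cv2.COLOR_BGR2GRAY);print(g[180:246:2,280]);print(g[180:246:2,270])
E
```

```text
ref b=56.5 [236.0, 191.0, 198.0, 193.0]
45 0 [227.0, 187.0, 195.0, 190.0]
45 5 [224.0, 195.0, 204.0, 201.0]
45 10 [221.0, 203.0, 214.0, 212.0]
45 15 [219.0, 212.0, 224.0, 222.0]
45 36 [212.0, 247.0, 265.0, 268.0]
50 0 [231.0, 189.0, 196.0, 192.0]
50 5 [227.0, 197.0, 206.0, 202.0]
50 10 [224.0, 205.0, 216.0, 213.0]
50 15 [222.0, 214.0, 226.0, 224.0]
50 36 [215.0, 250.0, 268.0, 270.0]
56 0 [235.0, 191.0, 198.0, 193.0]
56 5 [232.0, 199.0, 208.0, 204.0]
56 10 [229.0, 207.0, 218.0, 215.0]
56 15 [226.0, 216.0, 228.0, 226.0]
56 36 [219.0, 253.0, 271.0, 274.0]
[118 114 104 109 152 224 223 214 112 114 112 112 111 114 116 116 114 113
 112 114 114 115 114 114 116 116 112 115 113 119 131 132 131]
[ 87  85  84  83  88 115 114 116 116 116 114 116 116 112 114 112 111 116
 114 116 115 115 118 116 122 131 132 140 154 146 148 147 145]
[ 87  86  82  83  86  91 112 112 112 111 113 110 114 114 113 114 114 112
 115 113 114 113 115 115 115 125 133 134 143 147 146 146 149]
```

The row profile matches a vertical bottle (tilt about 0), with its base 44.5 mm above the TCP. Lifting straight out and rechecking.

Call:
play_rows(steps=[[0,0,-0.5,0],[0,0,-1,0],[0,0,-2,0],[0,0,-3.5,0],[0,0,-4,0],[0,0,-4,0],[0,0,-4,0],[0,0,-4,0],[0,0,-2,0],[0,0,0,0]], squeeze=15)

```text
t: 21.58
tool_pos: [517.0, -320.4, 338.5]
eef_rot: [0.084, 0.996, -0.002, 0.003]
wrist_force: [-0.3, -0.5, -1.4]
grip_width: 44.4
gripper_force: 15.0
```

```bash
cat >> h.py <<'E'
def prof():
    w=imaging.read_camera("wrist");g=cv2.cvtColor(w["image"],cv2.COLOR_BGR2GRAY)
    print("v180..246 step2 u280",g[180:246:2,280]);print("u270",g[180:246:2,270]);return w
E
python3 - <<'E'
from h import *
show();prof()
E
```

```text
t 21.57 p [ 517.  -320.4  338.5] yaw 80.41 z [ 0.005 -0.004 -1.   ] F [-0.3 -0.5 -1.4] w 44.4 15.0 q [-0.74  0.37  1.27  0.    1.49 -2.14]
v180..246 step2 u280 [141 127 199 205 205 206 189 104 105 110 105 105 107 107 104 102 104 106
 104 109 106 104 108 108 117 123 124 139 138 136 137 136 140]
u270 [143 131 206 207 203 206 206 177 104 102 104 106 103 105 103 103 103 101
 102 105 105 107 104 106 107 122 126 124 141 135 139 137 138]
```

Call:
play_rows(steps=[[0.8,2.5,0,0],[1.3,4,0,0],[1.7,5.3,0,0],[1.7,5.3,0,0],[1.7,5.3,0,0],[1.7,5.3,0,0],[1.7,5.3,0,0],[1.7,5.3,0,0],[1.7,5.3,0,0],[1.3,4,0,0]])

```text
t: 22.88
tool_pos: [442.7, 177.3, 334.0]
eef_rot: [0.083, 0.997, -0.0, -0.001]
wrist_force: [0.0, 0.1, -1.0]
grip_width: 44.8
gripper_force: 15.0
```

Call:
play_rows(steps=[[0.86,2.65,0,4],[0,0,0,9],[0,0,0,9],[0,0,0,9],[0,0,0,9],[0,0,0,9],[0,0,0,9],[0,0,0,9],[0,0,0,9],[0,0,0,4.4]])

```text
t: 24.12
tool_pos: [439.3, 202.6, 333.9]
eef_rot: [0.708, 0.706, -0.001, -0.001]
wrist_force: [0.3, -0.3, -0.5]
grip_width: 45.0
gripper_force: 15.0
```

Call:
play_rows(steps=[[0,0,0,0],[0,0,0,0],[0,0,0,0]])

```text
t: 24.5
tool_pos: [440.2, 202.8, 335.1]
eef_rot: [0.707, 0.707, -0.0, -0.0]
wrist_force: [0.3, 0.5, -1.8]
grip_width: 44.9
gripper_force: 15.0
```

Run:
```python
from h import *
import pickle
s=show();w=prof()
# dish ring: project lip circle and score edge strength over small shifts is avoided; sample rows/cols through dish
g=cv2.cvtColor(w["image"],cv2.COLOR_BGR2GRAY)
u,v=wproj(w,s,[441,201,11]);print("dish expected",u,v)
print("row",int(v)-8,[int(a) for a in g[int(v)-8,240:326:2]]);print("col u=283 from 130",g[130:200:2,283])
m=(cv2.cvtColor(w["image"],cv2.COLOR_BGR2HSV)[...,2]);pickle.dump((w,s),open("w6.pkl","wb"))
S=imaging.read_camera("scene");print(yellow(S,170,230,130,250))
```

```text
t 24.5 p [440.2 202.8 335.1] yaw 0.04 z [-0.001 -0.    -1.   ] F [ 0.3  0.5 -1.8] w 44.9 15.0 q [0.2  0.18 1.56 0.   1.41 0.2 ]
v180..246 step2 u280 [113 112 105 105 131 175 213 112 110 110 112 110 111 111 111 110 112 111
 111 113 111 111 114 113 125 131 131 147 145 144 144 143 142]
u270 [103 103 112 147 157 188 147 140 111 112 115 113 115 110 112 111 109 112
 114 112 114 111 112 111 116 128 132 134 151 144 142 144 143]
dish expected 282.27559339587503 162.94081851520173
row 154 [146, 147, 148, 146, 147, 147, 148, 149, 145, 106, 93, 105, 115, 114, 116, 114, 114, 117, 114, 116, 116, 114, 114, 115, 113, 114, 115, 116, 115, 117, 117, 106, 105, 104, 67, 67, 70, 65, 66, 67, 67, 67, 63]
col u=283 from 130 [225 224 225 190 134 146 198 196 114 114 114 115 115 116 114 116 113 114
 111 111 113 113 115 118 118 115 110 105 110 133 173 213 114 108 111]
[(17, [177.1, 133.2]), (50, [191.8, 166.2]), (32, [192.3, 176.8])]
```

Run:
```python
from h import *
import pickle
np.set_printoptions(linewidth=250)
for f in("w2.pkl","w6.pkl"):
    w,s=pickle.load(open(f,"rb"));im=w["image"].astype(int);g=cv2.cvtColor(w["image"],cv2.COLOR_BGR2GRAY).astype(float)
    print(f)
    for v in range(196,272,8):
        r=cv2.GaussianBlur(g,(1,3),0)[v];d=np.abs(r[2:]-r[:-2]);
        L=[u+1 for u in range(230,276) if d[u]>22 and d[u]>=d[u-1] and d[u]>=d[u+1]];Rr=[u+1 for u in range(290,336) if d[u]>22 and d[u]>=d[u-1] and d[u]>=d[u+1]]
        print(v,L,Rr)
S=imaging.read_camera("scene")["image"];h=cv2.cvtColor(S,cv2.COLOR_BGR2HSV)
for v in range(148,190,2): print(v,[int(x) for x in h[v,178:208,2]])
```

```text
w2.pkl
196 [235, 237, 241, 273, 275] [293]
204 [260] [303]
212 [254] [309]
220 [236, 239, 246, 250] [313]
228 [232, 235, 248] [315]
236 [232, 237, 246] [317]
244 [240, 243, 244, 246] [319, 323, 332]
252 [240, 242] [321]
260 [240] [323]
268 [237] [325]
w6.pkl
196 [238, 241, 244, 247] [293, 295]
204 [257] [304]
212 [252] [309]
220 [239, 242, 244, 249] [312]
228 [233, 237, 247] [314]
236 [234, 238, 240, 245] [317]
244 [240] [315, 318, 323, 332]
252 [240] [322]
260 [238] [325]
268 [238] [324]
148 [14, 13, 14, 14, 42, 91, 128, 131, 124, 120, 123, 120, 118, 117, 116, 118, 129, 136, 83, 69, 87, 95, 93, 91, 87, 86, 87, 86, 86, 85]
150 [18, 10, 14, 12, 20, 66, 113, 125, 122, 123, 120, 121, 124, 122, 119, 113, 107, 93, 65, 62, 77, 94, 98, 91, 88, 86, 84, 87, 85, 84]
152 [65, 66, 42, 22, 23, 63, 108, 125, 115, 108, 112, 114, 113, 107, 103, 105, 114, 131, 141, 83, 76, 91, 97, 93, 91, 88, 88, 87, 88, 85]
154 [96, 152, 134, 118, 111, 122, 133, 127, 108, 91, 97, 104, 113, 120, 124, 124, 120, 115, 101, 66, 66, 82, 95, 97, 92, 91, 88, 87, 87, 87]
156 [58, 76, 123, 130, 128, 128, 133, 135, 134, 129, 1
[... 1767 characters left out ...]
43, 243, 244, 243, 242, 242, 232, 197, 172, 162, 165, 183, 217, 242, 246, 245, 245, 247, 248, 238, 170, 84, 23, 13, 62]
182 [245, 244, 244, 243, 244, 244, 244, 243, 239, 238, 240, 241, 241, 242, 241, 242, 244, 245, 245, 245, 247, 249, 238, 170, 83, 20, 5, 20, 47, 60]
184 [240, 242, 244, 243, 243, 242, 243, 243, 243, 240, 240, 239, 239, 238, 240, 243, 244, 245, 247, 248, 239, 171, 82, 22, 7, 21, 47, 60, 56, 41]
186 [142, 190, 243, 246, 244, 242, 243, 242, 243, 243, 242, 243, 242, 243, 243, 244, 245, 248, 242, 191, 105, 32, 8, 26, 57, 67, 58, 36, 27, 31]
188 [87, 124, 214, 245, 245, 243, 243, 243, 243, 242, 243, 243, 243, 243, 245, 247, 243, 204, 119, 41, 6, 24, 56, 72, 61, 40, 33, 34, 30, 34]
```

The bottle hangs within about 2° of vertical and the dish centre matches (441,201). Descending.

Call:
play_rows(steps=[[0,0.1,2,0],[0,0,4,0],[0,0,5,0],[0,0,5,0],[0,0,4,0],[0,0,2.5,0],[0,0,1,0],[0,0,0.3,0],[0,0,0,0],[0,0,0,0]])

```text
t: 25.9
tool_pos: [442.2, 203.0, 98.5]
eef_rot: [0.707, 0.707, 0.001, 0.001]
wrist_force: [0.0, -0.2, -1.2]
grip_width: 44.9
gripper_force: 15.0
```

Call:
play_rows(steps=[[0,0,0.2,0],[0,0,0,0],[0,0,0.1,0],[0,0,0,0],[0,0,0,0]], squeeze=7)

```text
t: 26.52
tool_pos: [441.3, 202.8, 94.4]
eef_rot: [0.707, 0.707, -0.0, -0.0]
wrist_force: [-0.0, -0.6, -1.4]
grip_width: 45.3
gripper_force: 7.0
```

Call:
play_rows(steps=[[0,0,0.1,0],[0,0,0,0],[0,0,0,0]])

```text
t: 26.9
tool_pos: [441.3, 202.8, 93.4]
eef_rot: [0.707, 0.707, -0.0, -0.0]
wrist_force: [0.8, -0.5, -1.5]
grip_width: 45.0
gripper_force: 7.0
```

Call:
play_rows(steps=[[0,0,0.15,0],[0,0,0.15,0],[0,0,0.15,0],[0,0,0,0],[0,0,0,0]])

```text
t: 27.52
tool_pos: [441.4, 202.8, 88.9]
eef_rot: [0.707, 0.707, -0.0, -0.0]
wrist_force: [-0.3, 0.1, -0.7]
grip_width: 45.0
gripper_force: 7.0
```

Call:
play_rows(steps=[[0,0,0.1,0],[0,0,0.1,0],[0,0,0,0],[0,0,0,0]])

```text
t: 28.02
tool_pos: [441.4, 202.8, 86.9]
eef_rot: [0.707, 0.707, 0.0, 0.0]
wrist_force: [-0.2, 0.7, -0.7]
grip_width: 45.0
gripper_force: 7.0
```

Call:
play_rows(steps=[[0,0,0.1,0],[0,0,0.1,0],[0,0,0,0],[0,0,0,0]])

```text
t: 28.52
tool_pos: [441.3, 202.8, 84.9]
eef_rot: [0.707, 0.707, -0.0, -0.0]
wrist_force: [0.1, 1.2, -0.2]
grip_width: 45.0
gripper_force: 7.0
```

Call:
play_rows(steps=[[0,0,0.1,0],[0,0,0,0],[0,0,0,0]])

```text
t: 28.9
tool_pos: [441.3, 202.8, 83.9]
eef_rot: [0.707, 0.707, -0.0, -0.0]
wrist_force: [0.2, -0.1, -0.3]
grip_width: 45.1
gripper_force: 7.0
```

Run:
```python
from h import *
F=[]
for i in range(6):
    imaging.read_camera("top");F.append(ctrl.read_state()["wrist_force"])
print(np.mean(F,0));show();prof()
```

```text
[-0.11928929  0.16031262 -0.93609235]
t 29.2 p [441.4 202.8  84. ] yaw -0.0 z [ 0.  0. -1.] F [-0.   0.9 -0.5] w 45.3 7.0 q [0.2  0.51 1.87 0.   0.76 0.2 ]
v180..246 step2 u280 [118 116 115 115 115 115 113 110 114 114 113 114 114 113 114 111 115 113
 114 116 111 113 113 116 129 132 135 151 147 147 148 147 147]
u270 [115 116 115 114 116 116 117 115 113 116 114 114 116 115 117 112 114 112
 115 116 114 115 116 115 119 133 134 137 151 147 146 147 146]
```

Not touching yet (mean Fz -0.9, the bottle's weight). Continuing in 1 mm steps.

Call:
play_rows(steps=[[0,0,0.1,0],[0,0,0,0],[0,0,0.1,0],[0,0,0,0],[0,0,0,0]])

```text
t: 29.88
tool_pos: [441.3, 202.8, 81.9]
eef_rot: [0.707, 0.707, -0.0, -0.0]
wrist_force: [0.4, -0.1, -0.5]
grip_width: 45.0
gripper_force: 7.0
```

Call:
play_rows(steps=[[0,0,0.1,0],[0,0,0,0],[0,0,0,0]])

```text
t: 30.25
tool_pos: [441.3, 202.8, 80.9]
eef_rot: [0.707, 0.707, -0.0, -0.0]
wrist_force: [-0.3, -0.4, -1.2]
grip_width: 45.2
gripper_force: 7.0
```

```bash
cat >> h.py <<'E'
def mf(n=5):
    F=[]
    for i in range(n):
        imaging.read_camera("top");F.append(ctrl.read_state()["wrist_force"])
    print("meanF",np.round(np.mean(F,0),2))
E
python3 - <<'E'
from h import *
mf();show()
E
```

```text
meanF [ 0.32  0.13 -0.85]
t 30.5 p [441.4 202.8  81. ] yaw 0.0 z [ 0.  0. -1.] F [ 0.6  0.5 -1.1] w 44.9 7.0 q [ 0.2   0.51  1.88 -0.    0.75  0.2 ]
```

Run:
```python
from h import *
print(yellow(imaging.read_camera("scene"),190,230,205,255))
```

```text
[(8, [193.2, 207.1]), (36, [204.6, 229.1]), (26, [204.9, 237.1])]
```

Call:
play_rows(steps=[[0,0,0.1,0],[0,0,0,0],[0,0,0.1,0],[0,0,0,0],[0,0,0,0]])

```text
t: 31.18
tool_pos: [441.3, 202.8, 78.9]
eef_rot: [0.707, 0.707, -0.0, -0.0]
wrist_force: [0.2, 0.3, -1.0]
grip_width: 45.0
gripper_force: 7.0
```

Run:
```python
from h import *
mf(4);show()
```

```text
meanF [ 0.23 -0.12 -0.38]
t 31.38 p [441.4 202.8  79. ] yaw 0.0 z [ 0. -0. -1.] F [1.1 0.1 0.1] w 45.0 7.0 q [ 0.2   0.52  1.88 -0.    0.74  0.2 ]
```

Call:
play_rows(steps=[[0,0,0.1,0],[0,0,0,0],[0,0,0,0]])

```text
t: 31.75
tool_pos: [441.3, 202.8, 77.9]
eef_rot: [0.707, 0.707, -0.0, -0.0]
wrist_force: [-0.7, 0.2, -2.2]
grip_width: 45.5
gripper_force: 7.0
```

Run:
```python
from h import *
mf(4);show();print(yellow(imaging.read_camera("scene"),190,230,205,255))
```

```text
meanF [-0.02 -0.38 -0.5 ]
t 31.95 p [441.3 202.8  78. ] yaw 0.0 z [-0. -0. -1.] F [ 0.3  0.4 -0.6] w 45.3 7.0 q [ 0.2   0.52  1.88 -0.    0.74  0.2 ]
[(8, [193.8, 208.5]), (32, [204.6, 229.9]), (27, [205.1, 237.6])]
```

Call:
play_rows(steps=[[0,0,0.1,0],[0,0,0,0],[0,0,0.1,0],[0,0,0,0],[0,0,0,0]])

```text
t: 32.62
tool_pos: [442.7, 203.1, 77.1]
eef_rot: [0.707, 0.707, 0.001, 0.001]
wrist_force: [0.3, 0.3, 9.2]
grip_width: 45.0
gripper_force: 7.0
```

Run:
```python
from h import *
mf(5);show();print(yellow(imaging.read_camera("scene"),190,230,205,255));prof()
```

```text
meanF [-0.04 -0.09  7.97]
t 32.88 p [442.8 203.1  77.1] yaw 0.0 z [ 0.003  0.001 -1.   ] F [-0.3  0.4  8.4] w 45.0 7.0 q [ 0.2   0.52  1.88 -0.    0.74  0.2 ]
[(11, [193.3, 207.7]), (32, [204.7, 229.8]), (27, [205.1, 237.6])]
v180..246 step2 u280 [116 116 115 115 114 116 114 114 112 112 114 111 112 113 114 112 112 114
 112 115 115 113 114 114 125 134 133 147 146 148 146 149 148]
u270 [116 118 119 119 118 117 117 114 114 113 114 114 117 113 116 113 112 116
 114 115 115 118 117 115 118 132 134 139 152 147 150 149 148]
```

Contact at TCP z≈78. Ease off 1 mm, relax the grip so the cap settles flat, then open slowly.

Call:
play_rows(steps=[[0,0,-0.1,0],[0,0,0,0],[0,0,0,0]])

```text
t: 33.35
tool_pos: [441.9, 202.9, 77.2]
eef_rot: [0.707, 0.707, 0.0, 0.0]
wrist_force: [1.0, -0.0, 4.3]
grip_width: 45.3
gripper_force: 7.0
```

Call:
play_rows(steps=[[0,0,0,0],[0,0,0,0],[0,0,0,0],[0,0,0,0]], squeeze=3)

```text
t: 33.85
tool_pos: [441.3, 202.8, 77.0]
eef_rot: [0.707, 0.707, -0.0, -0.0]
wrist_force: [-0.1, 0.1, 5.4]
grip_width: 45.2
gripper_force: 3.0
```

Run:
```python
from h import *
mf(4);show()
```

```text
meanF [0.13 0.34 4.1 ]
t 34.05 p [441.3 202.8  77. ] yaw -0.0 z [-0. -0. -1.] F [0.8 0.  4.6] w 45.6 3.0 q [ 0.2   0.52  1.88 -0.    0.74  0.2 ]
```

Call:
play_rows(steps=[[0,0,-0.05,0],[0,0,0,0],[0,0,0,0]])

```text
t: 34.42
tool_pos: [441.1, 202.8, 77.2]
eef_rot: [0.707, 0.707, -0.0, -0.0]
wrist_force: [0.1, 0.6, 0.0]
grip_width: 45.6
gripper_force: 3.0
```

Call:
play_rows(steps=[[0,0,0,0],[0,0,0,0],[0,0,0,0]], hand=4.6)

```text
t: 34.8
tool_pos: [441.2, 202.8, 77.4]
eef_rot: [0.707, 0.707, -0.0, -0.0]
wrist_force: [0.2, -0.2, 0.4]
grip_width: 46.2
gripper_force: 0.0
```

Call:
play_rows(steps=[[0,0,0,0],[0,0,0,0],[0,0,0,0]], hand=4.8)

```text
t: 35.17
tool_pos: [441.4, 202.9, 77.5]
eef_rot: [0.707, 0.707, 0.0, -0.0]
wrist_force: [-0.3, -0.1, -0.5]
grip_width: 48.1
gripper_force: 0.0
```

Call:
play_rows(steps=[[0,0,0,0],[0,0,0,0],[0,0,0,0],[0,0,0,0]], hand=5.2)

```text
t: 35.67
tool_pos: [441.3, 202.8, 77.4]
eef_rot: [0.707, 0.707, -0.0, -0.0]
wrist_force: [-0.3, 0.3, 0.1]
grip_width: 51.7
gripper_force: 0.0
```

Run:
```python
from h import *
mf(3);show();print(yellow(imaging.read_camera("scene"),190,230,205,255));prof()
```

```text
meanF [-0.19  0.35  0.05]
t 35.83 p [441.3 202.8  77.5] yaw 0.0 z [ 0. -0. -1.] F [-1.   0.5 -0.7] w 52.0 0.0 q [ 0.2   0.52  1.88 -0.    0.74  0.2 ]
[(9, [193.0, 209.3]), (31, [204.6, 230.8]), (26, [204.9, 238.1])]
v180..246 step2 u280 [116 119 118 118 117 117 115 114 115 114 113 116 115 114 115 116 111 113
 114 114 113 114 116 113 114 118 119 119 131 132 135 153 146]
u270 [114 115 116 117 115 114 117 116 110 116 115 114 117 114 114 116 117 116
 114 117 116 115 119 117 118 117 116 117 130 134 136 150 146]
```

Free and standing. Open the rest of the way, back off upward, and check.

Call:
play_rows(steps=[[0,0,0,0],[0,0,0,0],[0,0,0,0],[0,0,0,0],[0,0,0,0]], hand=8)

```text
t: 36.55
tool_pos: [441.4, 202.8, 77.4]
eef_rot: [0.707, 0.707, -0.0, 0.0]
wrist_force: [-0.1, 0.2, 0.3]
grip_width: 79.3
gripper_force: 0.0
```

Call:
play_rows(steps=[[0,0,-1,0],[0,0,-2,0],[0,0,-3,0],[0,0,-5,0],[0,0,-5,0],[0,0,-5,0],[0,0,-3,0],[0,0,0,0],[0,0,0,0]])

```text
t: 37.67
tool_pos: [440.3, 202.6, 316.6]
eef_rot: [0.707, 0.707, -0.001, -0.001]
wrist_force: [0.4, 0.1, 0.7]
grip_width: 80.4
gripper_force: 0.0
```

Run:
```python
from h import *
import pickle
s=show();c0=pickle.load(open("cs.pkl","rb"));w1,s1=pickle.load(open("w1.pkl","rb"))
for i in range(3):
    S=imaging.read_camera("scene");print(yellow(S,190,230,205,255))
h=cv2.cvtColor(S["image"],cv2.COLOR_BGR2HSV)[...,2];h0=cv2.cvtColor(c0["scene"]["image"],cv2.COLOR_BGR2HSV)[...,2]
for v in(212,218,224,230,236): print(v,h[v,188:216].tolist(),"|0|",h0[v,188:216].tolist())
w=imaging.read_camera("wrist")
for z,n in((128,"base"),(11,"dish")): print(n,wproj(w,s,[442,202,z]))
g=cv2.cvtColor(w["image"],cv2.COLOR_BGR2GRAY);print(cv2.resize(g[130:220:,240:330],(30,30),interpolation=cv2.INTER_AREA))
T=imaging.read_camera("top");d=cv2.absdiff(T["image"],c0["top"]["image"]).max(2)>45
d2=cv2.absdiff(S["image"],c0["scene"]["image"]).max(2)>45
for n,m,box in(("aer top",d,(313,325,200,226)),("timer",d,(392,412,185,205)),("beaker scene",d2,(216,242,232,275)),("spray scene",d2,(150,178,185,240)),("aer scene",d2,(308,332,202,262)),("flap scene",d2,(340,390,170,216))):
    print(n,m[box[2]:box[3],box[0]:box[1]].sum(),m[box[2]:box[3],box[0]:box[1]].size)
```

```text
t 37.67 p [440.3 202.6 316.6] yaw 0.0 z [-0.002 -0.    -1.   ] F [0.4 0.1 0.7] w 80.4 0.0 q [ 0.2   0.19  1.59 -0.    1.36  0.2 ]
[(31, [204.6, 230.8]), (26, [204.9, 238.1])]
[(32, [204.6, 230.7]), (26, [204.9, 238.1])]
[(34, [204.9, 230.5]), (26, [204.9, 238.1])]
212 [31, 30, 31, 30, 56, 110, 150, 156, 160, 170, 163, 174, 180, 181, 202, 236, 244, 251, 243, 156, 60, 26, 29, 27, 31, 35, 43, 49] |0| [32, 30, 32, 28, 57, 150, 241, 247, 245, 243, 243, 243, 243, 243, 245, 246, 246, 240, 208, 147, 72, 27, 26, 30, 34, 35, 41, 49]
218 [31, 29, 30, 29, 34, 72, 117, 130, 128, 128, 124, 122, 121, 119, 121, 119, 118, 121, 119, 114, 97, 60, 47, 55, 60, 62, 63, 62] |0| [29, 35, 30, 30, 30, 41, 81, 117, 126, 125, 121, 121, 120, 121, 120, 115, 109, 113, 115, 117, 103, 64, 46, 54, 62, 61, 63, 61]
224 [30, 28, 31, 31, 30, 32, 56, 99, 126, 127, 127, 132, 131, 130, 129, 128, 129, 127, 127, 121, 108, 87, 69, 63, 61, 64, 63, 66] |0| [31, 29, 30, 36, 30, 28, 37, 74, 123, 137, 137, 134, 129, 121, 113, 110, 112, 111, 115, 115, 111, 102, 74, 59, 59, 62, 67, 64]
230 [245, 250, 250, 248, 246, 244, 216, 152, 107
[... 3820 characters left out ...]
147 147 163 192 213 222 223 224 223 222 219 176
   56  60  65  66  68  65  65  64  65  64  67  66]
 [145 146 150 156 158 179 190 203 212 220 222 222 223 224 224 222 218 169
   55  61  66  66  67  66  66  63  63  65  65  66]
 [200 201 208 218 218 218 219 219 220 221 222 223 223 224 224 221 218 161
   55  62  65  65  67  66  65  65  66  65  66  66]
 [215 216 215 217 218 218 219 220 221 221 222 222 223 224 223 221 219 162
   53  63  67  65  65  67  66  66  68  71  67  64]
 [215 216 212 212 214 214 217 219 220 221 221 222 223 224 223 220 218 161
   49  64  66  63  64  66  64  65  68  69  70  67]]
aer top 6 312
timer 0 400
beaker scene 34 1118
spray scene 0 1540
aer scene 0 1440
flap scene 0 2300
```

The bottle is standing still at the dish's middle, the flap is shut and the bystanders haven't moved. Handing in.

```bash
python3 -c "
from rig import ticket
print(ticket.job_done())"
```

```text
the job is handed in; nothing more can be done
None
```

I handed the job in at about 38 s of the 72 s allowed: the drained bottle is in the bin with the flap shut, the next bottle stands still on its cap in the middle of the dish, and the camera checks show the spray bottle, beaker, aerosol can and timer unmoved.

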